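# Seat the culture plate on the microscope stage and clip it

### The job

Push the white culture plate along the microscope stage plate into the corner, until it sits flush against both metal fences; then push the clip's knob gently round so that the clip's arm lies squarely across over the plate. Only push with the fingers: do not grip or lift anything, and leave the bottle, dish and vial where they stand.

Things in the scene. Friction and masses are not known exactly. Their poses are not given: they have to be found in the camera images.
- stage: Dark flat microscope stage plate, fixed on the bench, 230 (its x) x 270 (its y) x 12 mm thick. Origin: centre of its underside; z up. Two straight aluminium fences, 12 mm wide, standing 12 mm above its top, make a corner on its far left: far fence along y (y = -115 to +77 mm), inner face at x = +85 mm; left fence along x (x = -10 to +75 mm), inner face at y = +85 mm.
- seat (a point): Point on the stage's top where the centre of the plate's underside lies when it is seated in the corner: x = +42, y = +21, z = +12 mm from the stage's origin, axes those of the stage.
- clip_pivot (a point): Point on the clip's upright pivot axis at the stage's top, outside the left fence: x = +65, y = +108, z = +12 mm from the stage's origin, axes those of the stage.
- well_plate: White 24-well culture plate, one solid block 86 (its x) x 128 (its y) x 20 mm high, about 120 g, lying loose on the stage plate, 30 to 60 mm short of the fences and turned by up to 0.25 rad. Origin: centre of its underside; z up. When seated its axes are parallel to those of the stage. Smooth: it slides on the stage under about 0.3 N (friction about 0.25 on stage and fences).
- clip (a joint): Angle (rad) of the steel clip about its pivot, counterclockwise from above. At 0 its arm points along the stage's -x, beside the left fence; at 1.57 along the stage's -y, square across over the seated plate; stops at 0 and 2.1. It stays where left; about 0.6 N at the knob moves it. Arm 12 mm wide, underside 36 and top 41 mm above the bench: it passes 4 mm over the plate.
- clip_knob (a point): Centre of the top of the clip's upright black knob: a cylinder 14 mm in diameter and 25 mm tall on the end of the clip's arm, 70 mm from the pivot axis, its top 66 mm above the bench.
- bottle: Bystander: amber bottle, 56 mm in diameter, 120 mm tall, standing left of the stage. Origin: centre of its underside.
- dish: Bystander: clear lidded dish, 60 mm in diameter, 15 mm tall, right of the stage or beyond it. Origin: centre of its underside.
- vial: Bystander: small capped vial, 24 mm in diameter, 45 mm tall, beyond the stage or right of it. Origin: centre of its underside.
There are look-alikes about, which are no part of the job. There is more than one size of the well_plate; the job needs the middle-sized.

How it is judged:
By the outcome, as a careful person would: the job done as asked, in the order asked, and still so for the second after the job is handed in, with the robot touching nothing.
It also fails if it takes over 64 s, if anything falls off the work surface, if the arm or the gripper's body presses on something with over 40 N, if the wrist force passes 120 N, or if a joint passes its speed limit or range.

### The arm

A 7-joint arm with a two-finger parallel gripper is mounted at the origin on the work surface. World frame = base frame: x ahead of the robot, y to its left, z up, the work surface at z = 0. Lengths are in m, angles in rad, forces in N, time in s.
With the tool pointing down it reaches from about 0.425 to 0.925 m from the base axis. Payload 6.8 kg.
Tool frame: the origin (TCP) lies midway between the tips of the shut fingers; the grasp point (between the pads) lies 19 mm behind it; z points along the fingers, y is the line along which they close (so a half turn about z gives the same grasp; the last joint's range is limited). The gripper opens to 85 mm and grips with 20 to 120 N. Pads are 22 mm wide; open, the fingers measure 114 mm over their backs; the gripper's body (76 mm by 85 mm) begins 54 mm behind the grasp point. The pads swing forward as they close: fully open they stand 13 mm farther back than shut.
Start: joints at [1.102, 0.477, 0.022, 1.555, -0.011, 1.109, -0.083], TCP at [0.238, -0.632, 0.198] pointing down, gripper open.
Joint ranges: [-2.96, 2.96], [-0.34, 2.1], [-1.41, 1.46], [0.24, 2.44], [-1.37, 4.51], [0.17, 1.92], [-2.96, 2.96]. Speed limits (rad/s): [2.39, 2.39, 3.14, 3.14, 3.14, 3.14, 3.14].

### API

Orientations are given as a rotation vector (axis times angle).
In Python, from bench import get_obs, grab_frame, camera_params, r gives the robot as it stands.
- The arm moves only by the shell command python3 -m jog 'ROWS' [FORCE]. ROWS is JSON, a list of rows, each an object of numbers: "rx", "ry", "rz": the turn, a rotation vector about the world's x, y, z scaled (see below); "x", "y", "z": the shift along the world's x, y, z scaled (see below); "jaw": the opening, from -1 (shut) to 1 (fully open). In form: [{"rx": .., "ry": .., "rz": .., "x": .., "y": .., "z": .., "jaw": ..}, ...]. A call has 1 to 8 rows; each row shifts and turns the commanded pose from where the row before left it; what a row does not reach is not made up. The controller multiplies each number of a shift by 60 mm and each number of a turn by 10 degrees. A row lasts 1/8 s, in which the tool goes at most 62.5 mm and 10.7 degrees, less where a joint would pass 70% of its speed; a pose out of reach is approached as far as the arm can. A call with a number of a shift or a turn outside -1 to 1 is refused whole. A call with a gripper value outside its range is refused whole. The fingers move at their own pace and stop on an object; FORCE is the grip in N (left out, the last holds). Time passes only in rows, so rows that do not move let the fingers close. It gives the time, the measured TCP pose, the force, the opening and the grip force at its end, in the units of the state.
- get_obs(): the state, without advancing time (a new reading comes with each control period).
- grab_frame(name): name is "scene" or "top" or "wrist"; returns the picture (420x560x3 uint8, red, green, blue); there is no depth.
- camera_params(name): a dict with "fx", "fy", "cx", "cy" (pixels), "R" (3x3) and "t" (3): a world point X has camera coordinates R X + t. Camera axes: x right, y down, z forward; pixel columns grow to the right and rows downward; lengths in m; the calibration is good to about 2 mm. A picture is of the moment at which its call begins: read the wrist's pose just before it. camera_params takes no time and is no camera call; for the wrist camera it gives the pose at the moment of the call.
- r.hand_in(): hands the job in; it is judged then, once.
The state is a dict: "clock": time; "joints": joint angles; "qvel": joint speeds; "tau": joint torques, N m; "tcp_pos": TCP position; "orientation": TCP orientation; "contact_force": force on the tool from outside, world axes, zero at the start; "moment": the same for the moment, N m; "grip_width": finger opening in m; "gripper_force": force on a finger pad.
Only numpy, scipy, OpenCV 4.12 (cv2) and the standard library are available. Lean on these libraries where they do the work, as an engineer would, in place of code of your own. Each camera call takes 0.05 s, during which the arm holds its last target. There are 200 camera calls.

## Working session

There is one attempt and no reset: what is moved stays moved. The work goes in short steps, Python scripts to look and compute and a shell command to move; the robot and the scene stay as the last step left them, time stands still between calls to the robot, and variables do not carry over. Pictures are saved under pics/ and viewed, at most 10 in all, crops included, and the job is handed in when it is done.

```bash
mkdir -p pics; ls; python3 - <<'E'
from bench import get_obs, grab_frame, camera_params, r
import cv2
o=get_obs();print(o['clock'],o['tcp_pos'],o['orientation'],o['grip_width'])
for n in ['top','scene']:
    f=grab_frame(n);cv2.imwrite(f'pics/{n}0.png',f[:,:,::-1]);p=camera_params(n);print(n,p)
E
```

```text
pics
0.0 [ 0.23804117 -0.63092839  0.19721845] [-3.08885696e+00 -5.63408348e-01  7.22647985e-04] 0.08540178224967301
top {'fx': 443.3205448342089, 'fy': 443.3205448342089, 'cx': 277.33999030210987, 'cy': 213.45831226386565, 'R': array([[ 0.01697364, -0.9998209 , -0.00837006],
       [-0.99813998, -0.01645368, -0.05870137],
       [ 0.05855314,  0.00935087, -0.9982405 ]]), 't': array([0.02750468, 0.57869036, 1.16881446])}
scene {'fx': 387.119972224478, 'fy': 387.119972224478, 'cx': 283.15157093077624, 'cy': 215.8291684410007, 'R': array([[ 0.74198956,  0.67009507,  0.02059362],
       [ 0.39222285, -0.40898247, -0.82395059],
       [-0.5437028 ,  0.61944002, -0.56628732]]), 't': array([-0.43815583, -0.12872498,  1.25049541])}
```

View pics/top0.png

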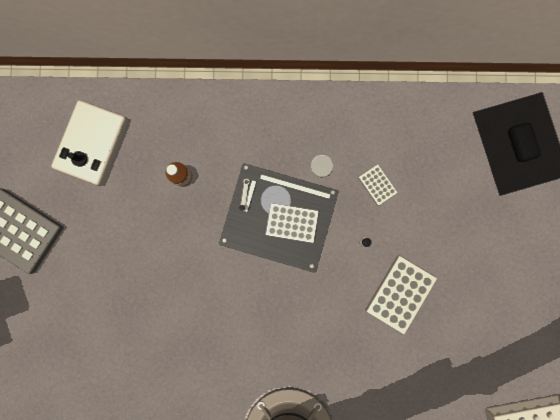

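View pics/scene0.png

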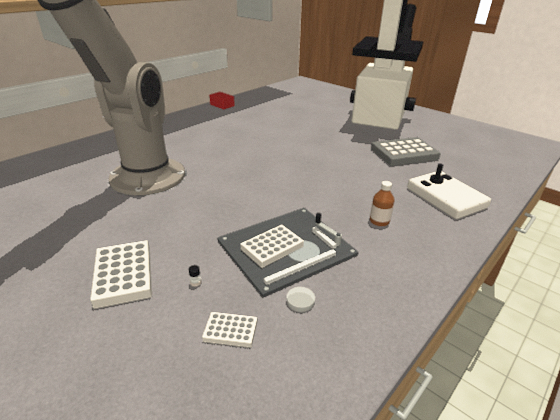

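```bash
cat > h.py <<'E'
from bench import get_obs, grab_frame, camera_params, r
import cv2, numpy as np
def ray(n,uv,z):
    p=camera_params(n);uv=np.atleast_2d(uv).astype(float)
    d=np.c_[(uv[:,0]-p['cx'])/p['fx'],(uv[:,1]-p['cy'])/p['fy'],np.ones(len(uv))]@p['R']
    c=-p['R'].T@p['t'];return c+d*((z-c[2])/d[:,2])[:,None]
def proj(n,X):
    p=camera_params(n);c=np.atleast_2d(X)@p['R'].T+p['t']
    return np.c_[c[:,0]/c[:,2]*p['fx']+p['cx'],c[:,1]/c[:,2]*p['fy']+p['cy']]
def rect(mask,n,z):
    """largest blob -> world centre, (side lengths), yaw of long side"""
    cs,_=cv2.findContours(mask.astype(np.uint8),cv2.RETR_EXTERNAL,cv2.CHAIN_APPROX_NONE)
    c=max(cs,key=cv2.contourArea);w=ray(n,cv2.convexHull(c)[:,0],z)
    return cv2.boxPoints(cv2.minAreaRect((w[:,:2]*1000).astype(np.float32)))
E
python3 - <<'E'
from h import *
f=cv2.imread('pics/top0.png');c=f[140:290,200:360]
cv2.imwrite('pics/crop0.png',cv2.resize(c,None,fx=4,fy=4,interpolation=cv2.INTER_CUBIC)[:600])
g=cv2.GaussianBlur(f,(3,3),0).max(2)
m=np.zeros(g.shape,bool);m[140:290,200:345]=True
print(f[250,270],f[260,200],f[223,270],f[195,275])
b=rect(cv2.morphologyEx(((g<82)&m).astype(np.uint8),cv2.MORPH_OPEN,np.ones((3,3))),'top',.012);print('stage',b,b.mean(0))
b=rect((f.min(2)>150)&m&(np.arange(420)[:,None]>200)&(np.arange(560)>262),'top',.032);print('plate',b,b.mean(0))
E
```

```text
[86 92 94] [118 127 139] [187 204 205] [167 167 166]
stage [[588.7612  140.61113]
 [588.9386  129.7986 ]
 [597.03    129.93129]
 [596.85266 140.74382]] [592.8956  135.27121]
plate [[502.85336  -57.459805]
 [599.0772   -71.807144]
 [620.8014    73.89139 ]
 [524.5776    88.23872 ]] [561.8274    8.21579]
```

View pics/crop0.png

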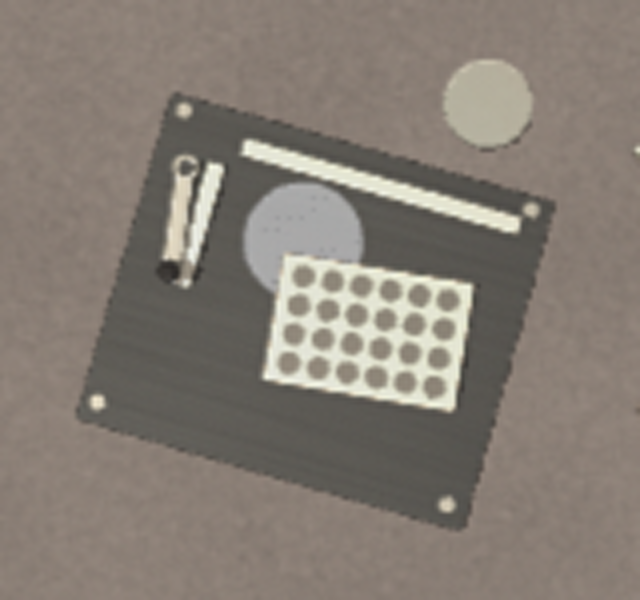

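Candidates in the top view: small plate (378,185), large plate (401,294), and the plate on the stage (292,223). The one on the stage is the middle-sized one of the three. The crop shows it with corners at about (284,254), (473,284), (453,410), (263,380). The clip's pivot is at (185,165) and its black knob at (168,271), so the angle is near 0.

```bash
cat >> h.py <<'E'
def boxes(f,x0=200):
    f=f.astype(int)  # RGB
    m=np.zeros(f.shape[:2],bool);m[140:290,x0:345]=True
    dark=((f.max(2)<108)&(f[:,:,0]-f[:,:,2]<15)&m).astype(np.uint8)
    s=rect(cv2.morphologyEx(dark,cv2.MORPH_CLOSE,np.ones((3,3))),'top',.012)
    wh=(f.min(2)>150)&(f[:,:,0]-f[:,:,2]>8)&m
    wh=cv2.morphologyEx(wh.astype(np.uint8),cv2.MORPH_CLOSE,np.ones((3,3)))
    return s,rect(wh,'top',.032)
def desc(b):
    e=b[1]-b[0],b[2]-b[1];l=[np.hypot(*x) for x in e];L=e[int(np.argmax(l))]
    if L[1]<0:L=-L
    return b.mean(0),sorted(l),np.arctan2(-L[0],L[1])
E
python3 - <<'E'
from h import *
f=cv2.imread('pics/top0.png')[:,:,::-1]
s,p=boxes(f)
print(s);print(p);ds=desc(s);dp=desc(p);print(ds,dp)
S=ds[0];c,sn=np.cos(ds[2]),np.sin(ds[2]);R=np.array([[c,-sn],[sn,c]])
w=lambda x,y:(S+R@[x,y]).round(1)
print('plate in stage',(dp[0]-S)@R,dp[2]-ds[2],'seat',w(42,21),'pivot',w(65,108),'knob0',w(-5,108))
# checks: project known points
print(proj('top',[list(w(65,108)/1e3)+[.041],list(w(-5,108)/1e3)+[.066]]), 'seen ~',(200+185/4,140+165/4),(200+168/4,140+271/4))
print(proj('top',[list(w(85,77)/1e3)+[.024],list(w(85,-115)/1e3)+[.024],list(w(75,85)/1e3)+[.024],list(w(-10,85)/1e3)+[.024]])*4-[800,560])
E
```

```text
[[ 422.11884  -66.91933]
 [ 644.04645 -127.50569]
 [ 715.4853   134.17455]
 [ 493.55768  194.76091]]
[[502.85336  -57.4598  ]
 [587.45953  -70.0749  ]
 [606.29395   56.242744]
 [521.6878    68.85784 ]]
(array([568.80206,  33.62761], dtype=float32), [np.float32(230.04907), np.float32(271.25644)], np.float32(-0.2665064)) (array([554.57367   ,  -0.60852814], dtype=float32), [np.float32(85.54148), np.float32(127.714066)], np.float32(-0.14801313))
plate in stage [ -4.709562 -36.774723] 0.118493274 seat [614.8  42.8] pivot [660.  120.7] knob0 [592.4 139.1]
[[246.08808622 181.38615137]
 [237.6104591  206.15184795]] seen ~ (246.25, 181.25) (242.0, 207.75)
[[239.33880084 153.19644567]
 [515.97466424 233.0981687 ]
 [223.55973577 164.25460118]
 [187.47829609 286.19416946]]
```

```bash
python3 -m jog '[{"x":0.33,"y":0.9,"rz":-0.45,"jaw":0},{"x":0.33,"y":0.9,"rz":-0.45,"jaw":0},{"x":0.33,"y":0.9,"rz":-0.45,"jaw":0},{"x":0.33,"y":0.9,"rz":-0.45,"jaw":0},{"x":0.33,"y":0.9,"rz":-0.45,"jaw":0},{"x":0.33,"y":0.9,"rz":-0.45,"jaw":0},{"x":0.33,"y":0.9,"rz":-0.45,"jaw":0},{"x":0.33,"y":0.9,"rz":-0.45,"jaw":0}]'
```

```text
validation failed for argument at $[0]...
```

```bash
python3 -m jog '[{"rx":0,"ry":0,"rz":-0.45,"x":0.33,"y":0.9,"z":0,"jaw":0},{"rx":0,"ry":0,"rz":-0.45,"x":0.33,"y":0.9,"z":0,"jaw":0},{"rx":0,"ry":0,"rz":-0.45,"x":0.33,"y":0.9,"z":0,"jaw":0},{"rx":0,"ry":0,"rz":-0.45,"x":0.33,"y":0.9,"z":0,"jaw":0},{"rx":0,"ry":0,"rz":-0.45,"x":0.33,"y":0.9,"z":0,"jaw":0},{"rx":0,"ry":0,"rz":-0.45,"x":0.33,"y":0.9,"z":0,"jaw":0},{"rx":0,"ry":0,"rz":-0.45,"x":0.33,"y":0.9,"z":0,"jaw":0},{"rx":0,"ry":0,"rz":-0.45,"x":0.33,"y":0.9,"z":0,"jaw":0}]'
```

```text
clock: 1.1
tcp_pos: [0.3969, -0.1977, 0.1982]
orientation: [3.113, -0.423, 0.0]
contact_force: [0.9, -0.6, -0.5]
grip_width: 0.0424
gripper_force: 0.0
```

```bash
python3 -m jog '[{"rx":0,"ry":0,"rz":0,"x":0.33,"y":0.9,"z":0,"jaw":0},{"rx":0,"ry":0,"rz":0,"x":0.33,"y":0.9,"z":0,"jaw":0},{"rx":0,"ry":0,"rz":0,"x":0.33,"y":0.9,"z":-0.3,"jaw":0},{"rx":0,"ry":0,"rz":0,"x":0.33,"y":0.93,"z":-0.5,"jaw":0},{"rx":0,"ry":0,"rz":0,"x":0,"y":0,"z":-0.8,"jaw":0},{"rx":0,"ry":0,"rz":0,"x":0,"y":0,"z":-0.7,"jaw":0},{"rx":0,"ry":0,"rz":0,"x":0,"y":0,"z":-0.5,"jaw":0},{"rx":0,"ry":0,"rz":0,"x":0,"y":0,"z":0,"jaw":0}]'
python3 - <<'E'
from h import *
f=grab_frame('wrist');cv2.imwrite('pics/w1.png',f[:,:,::-1])
E
```

```text
clock: 2.1
tcp_pos: [0.4725, 0.0148, 0.0301]
orientation: [3.113, -0.418, -0.008]
contact_force: [-0.4, 1.0, -0.2]
grip_width: 0.043
gripper_force: 0.0
```

View pics/w1.png

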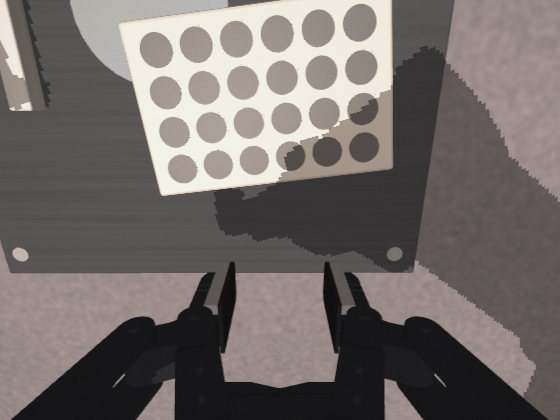

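```bash
python3 -m jog '[{"rx":0,"ry":0,"rz":0,"x":0.03,"y":0.11,"z":-0.12,"jaw":0},{"rx":0,"ry":0,"rz":0,"x":0,"y":0,"z":-0.11,"jaw":0},{"rx":0,"ry":0,"rz":0,"x":0.16,"y":-0.044,"z":0,"jaw":0},{"rx":0,"ry":0,"rz":0,"x":0.16,"y":-0.044,"z":0,"jaw":0},{"rx":0,"ry":0,"rz":0,"x":0.13,"y":-0.035,"z":0,"jaw":0},{"rx":0,"ry":0,"rz":0,"x":0.13,"y":-0.035,"z":0,"jaw":0},{"rx":0,"ry":0,"rz":0,"x":0.13,"y":-0.035,"z":0,"jaw":0},{"rx":0,"ry":0,"rz":0,"x":0.13,"y":-0.035,"z":0,"jaw":0}]'
```

```text
clock: 3.15
tcp_pos: [0.5274, 0.0078, 0.0182]
orientation: [3.113, -0.419, -0.0]
contact_force: [-0.8, -0.3, -0.6]
grip_width: 0.0427
gripper_force: 0.0
```

```bash
python3 -m jog '[{"rx":0,"ry":0,"rz":0,"x":0.1,"y":-0.027,"z":0,"jaw":0},{"rx":0,"ry":0,"rz":0,"x":0.1,"y":-0.027,"z":0,"jaw":0},{"rx":0,"ry":0,"rz":0,"x":0,"y":0,"z":0,"jaw":0}]'
python3 - <<'E'
from h import *
o=get_obs();print(o['tcp_pos'])
f=grab_frame('wrist');g=grab_frame('top')[130:290,200:360]
a=cv2.resize(g,(420,420),interpolation=cv2.INTER_CUBIC)
cv2.imwrite('pics/w2.png',cv2.resize(np.hstack([f,a]),(800,343))[:,:,::-1])
E
```

```text
clock: 3.52
tcp_pos: [0.5394, 0.0045, 0.0181]
orientation: [-3.113, 0.42, -0.0]
contact_force: [-0.7, 0.3, 0.7]
grip_width: 0.0426
gripper_force: 0.0
[0.53939058 0.0045492  0.01814663]
```

View pics/w2.png

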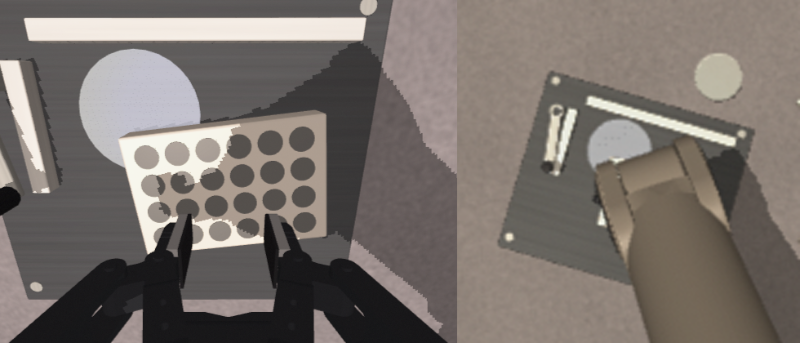

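```bash
python3 - <<'E'
from h import *
k=980/800
p=camera_params('wrist');print('cam',-p['R'].T@p['t'])
pts=np.array([[120,137],[326,113],[326,237],[148,252]])*k
W=ray('wrist',pts,.032)[:,:2]*1000;print(W.round(1))
S=np.array([568.8,33.6]);c,s=np.cos(-.2665),np.sin(-.2665);R=np.array([[c,-s],[s,c]])
print(((W-S)@R).round(1))
F=ray('wrist',np.array([[25,40],[365,40]])*k,.024)[:,:2]*1000;print('fence near face',((F-S)@R).round(1))
for z in (.018,.025,.032,.04):print(z,((ray('wrist',np.array([[190,215],[266,215]])*k,z)[:,:2]*1000-S)@R).round(1))
print('tcp',(get_obs()['tcp_pos'][:2]*1000-S)@R)
E
```

```text
cam [ 0.62098504 -0.01755432  0.19329342]
[[605.2  54.7]
 [586.5 -68. ]
 [502.3 -55.3]
 [523.3  67.8]]
[[  29.6   30. ]
 [  43.8  -93.4]
 [ -40.8 -103.3]
 [ -52.9   21. ]]
fence near face [[  84.    79.9]
 [  83.8 -113.7]]
0.018 [[-31.2  -7.8]
 [-31.2 -63.3]]
0.025 [[-27.4  -8.9]
 [-27.4 -62.1]]
0.032 [[-23.6 -10. ]
 [-23.6 -61. ]]
0.04 [[-19.2 -11.3]
 [-19.3 -59.8]]
tcp [-21.42473879 -35.77110637]
```

Wrist view: the plate hasn't moved. The fingers, tips at about row 263 of the full frame, passed over it, because half-open fingers stand back. I'll back off and touch off on the stage.

```bash
python3 -m jog '[{"rx":0,"ry":0,"rz":0,"x":0,"y":0,"z":0.4,"jaw":0},{"rx":0,"ry":0,"rz":0,"x":-0.5,"y":0.137,"z":0,"jaw":0},{"rx":0,"ry":0,"rz":0,"x":-0.6,"y":0.164,"z":0,"jaw":-0.3},{"rx":0,"ry":0,"rz":0,"x":0,"y":0,"z":-0.4,"jaw":-0.3},{"rx":0,"ry":0,"rz":0,"x":0,"y":0,"z":0,"jaw":-0.3}]';  python3 -m jog '[{"rx":0,"ry":0,"rz":0,"x":0,"y":0,"z":-0.06,"jaw":-0.3},{"rx":0,"ry":0,"rz":0,"x":0,"y":0,"z":0,"jaw":-0.3}]'; python3 -m jog '[{"rx":0,"ry":0,"rz":0,"x":0,"y":0,"z":-0.06,"jaw":-0.3},{"rx":0,"ry":0,"rz":0,"x":0,"y":0,"z":0,"jaw":-0.3}]'
```

```text
clock: 4.25
tcp_pos: [0.4713, 0.0227, 0.0173]
orientation: [3.113, -0.418, -0.004]
contact_force: [-0.1, -0.4, -0.0]
grip_width: 0.03
gripper_force: 0.0
clock: 4.5
tcp_pos: [0.4736, 0.0227, 0.0149]
orientation: [-3.113, 0.419, -0.001]
contact_force: [-0.1, 0.4, -0.5]
grip_width: 0.0299
gripper_force: 0.0
clock: 4.75
tcp_pos: [0.4729, 0.0226, 0.0109]
orientation: [3.113, -0.419, -0.0]
contact_force: [-0.2, -0.6, -0.9]
grip_width: 0.0297
gripper_force: 0.0
```

```bash
for i in 1; do :; done; python3 -m jog '[{"rx":0,"ry":0,"rz":0,"x":0,"y":0,"z":-0.05,"jaw":-0.3},{"rx":0,"ry":0,"rz":0,"x":0,"y":0,"z":0,"jaw":-0.3}]';  python3 -m jog '[{"rx":0,"ry":0,"rz":0,"x":0,"y":0,"z":-0.05,"jaw":-0.3},{"rx":0,"ry":0,"rz":0,"x":0,"y":0,"z":0,"jaw":-0.3}]'
python3 - <<'E'
from h import *
f=grab_frame('wrist');cv2.imwrite('pics/w3.png',f[:,:,::-1])
E
```

```text
clock: 5.0
tcp_pos: [0.4728, 0.0227, 0.0078]
orientation: [3.113, -0.419, -0.001]
contact_force: [0.0, 0.6, -0.2]
grip_width: 0.03
gripper_force: 0.0
clock: 5.25
tcp_pos: [0.4728, 0.0227, 0.0047]
orientation: [3.113, -0.419, -0.001]
contact_force: [-0.4, 0.6, -0.2]
grip_width: 0.03
gripper_force: 0.0
```

View pics/w3.png

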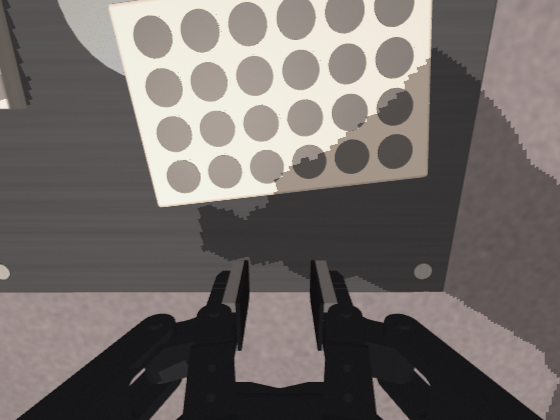

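```bash
python3 - <<'E'
from h import *
S=np.array([568.8,33.6]);c,s=np.cos(-.2665),np.sin(-.2665);R=np.array([[c,-s],[s,c]])
print('tcp',(get_obs()['tcp_pos'][:2]*1000-S)@R)
for z in (.0,.012,.02,.03,.04):print(z,((ray('wrist',[[248,262],[310,262],[215,290],[222,375]],z)[:,:2]*1000-S)@R).round(1).tolist())
print(proj('wrist',[get_obs()['tcp_pos']]))
E
python3 -m jog '[{"rx":0,"ry":0,"rz":0,"x":0,"y":0,"z":-0.05,"jaw":-0.3},{"rx":0,"ry":0,"rz":0,"x":0,"y":0,"z":0,"jaw":-0.3}]'
```

```text
tcp [-89.7081213  -35.78387826]
0.0 [[-101.1, -16.4], [-101.1, -54.3], [-120.8, 5.0], [-189.4, 4.6]]
0.012 [[-94.7, -17.7], [-94.7, -53.0], [-113.1, 2.3], [-177.1, 1.9]]
0.02 [[-90.4, -18.5], [-90.4, -52.2], [-107.9, 0.5], [-168.9, 0.1]]
0.03 [[-85.0, -19.6], [-85.0, -51.1], [-101.5, -1.7], [-158.6, -2.1]]
0.04 [[-79.6, -20.7], [-79.7, -50.1], [-95.0, -4.0], [-148.3, -4.4]]
[[279.73965792 248.55569442]]
clock: 5.55
tcp_pos: [0.4727, 0.0227, 0.0017]
orientation: [3.113, -0.419, -0.001]
contact_force: [0.2, -0.6, 0.1]
grip_width: 0.03
gripper_force: 0.0
```

```bash
python3 -m jog '[{"rx":0,"ry":0,"rz":0,"x":0,"y":0,"z":-0.05,"jaw":-0.3},{"rx":0,"ry":0,"rz":0,"x":0,"y":0,"z":0,"jaw":-0.3}]' | sed -n '2p;4p';  python3 -m jog '[{"rx":0,"ry":0,"rz":0,"x":0,"y":0,"z":-0.05,"jaw":-0.3},{"rx":0,"ry":0,"rz":0,"x":0,"y":0,"z":0,"jaw":-0.3}]'| sed -n '2p;4p'
```

```text
tcp_pos: [0.4727, 0.0227, -0.0013]
contact_force: [0.2, -0.2, -0.0]
tcp_pos: [0.4728, 0.0227, -0.0043]
contact_force: [-0.4, 0.2, 0.7]
```

```bash
python3 -m jog '[{"rx":0,"ry":0,"rz":0,"x":0,"y":0,"z":-0.05,"jaw":-0.3},{"rx":0,"ry":0,"rz":0,"x":0,"y":0,"z":0,"jaw":-0.3}]' | sed -n '2p;4p'; python3 - <<'E'
from h import *
g=grab_frame('scene')[190:310,200:380];cv2.imwrite('pics/s3.png',cv2.resize(g,(800,533),interpolation=cv2.INTER_CUBIC)[:,:,::-1])
E
```

```text
tcp_pos: [0.4727, 0.0227, -0.0073]
contact_force: [0.1, -0.5, -1.0]
```

View pics/s3.png

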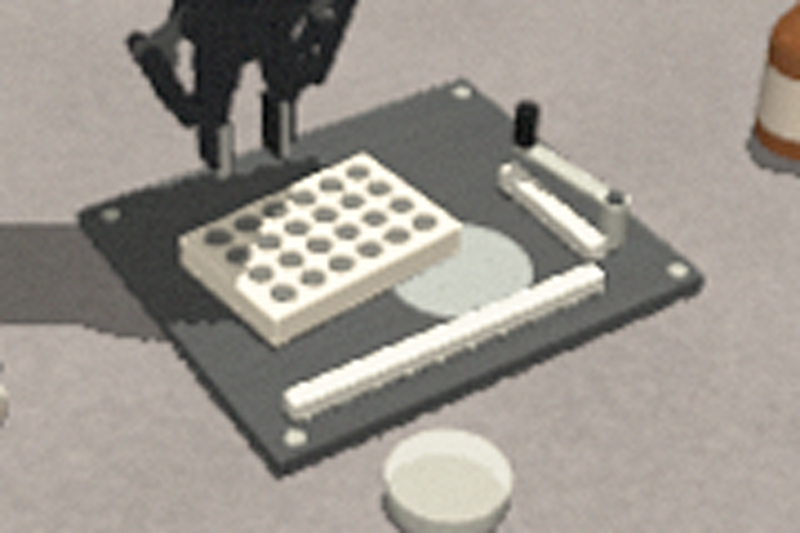

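Scene crop: the finger tips, at (222,178) and (288,158), hover just above the stage and clear of the plate.

```bash
python3 - <<'E'
from h import *
S=np.array([568.8,33.6]);c,s=np.cos(-.2665),np.sin(-.2665);R=np.array([[c,-s],[s,c]])
print('tcp',(get_obs()['tcp_pos'][:2]*1000-S)@R)
uv=np.array([[226,176],[290,156]])/4.444+[200,190]
for z in (.012,.018,.024,.03):print(z,((ray('scene',uv,z)[:,:2]*1000-S)@R).round(1).tolist())
E
python3 -m jog '[{"rx":0,"ry":0,"rz":0,"x":0,"y":0,"z":-0.05,"jaw":-0.3},{"rx":0,"ry":0,"rz":0,"x":0,"y":0,"z":0,"jaw":-0.3}]' | sed -n '2p;4p'; python3 -m jog '[{"rx":0,"ry":0,"rz":0,"x":0,"y":0,"z":-0.05,"jaw":-0.3},{"rx":0,"ry":0,"rz":0,"x":0,"y":0,"z":0,"jaw":-0.3}]' | sed -n '2p;4p'
```

```text
tcp [-89.71969989 -35.75718659]
0.012 [[-98.6, -44.1], [-96.5, -2.1]]
0.018 [[-91.4, -47.9], [-89.3, -6.3]]
0.024 [[-84.2, -51.7], [-82.2, -10.5]]
0.03 [[-77.0, -55.4], [-75.0, -14.6]]
tcp_pos: [0.4727, 0.0227, -0.0103]
contact_force: [0.6, -0.5, 0.8]
tcp_pos: [0.4728, 0.0227, -0.0133]
contact_force: [0.2, -1.5, 0.3]
```

```bash
python3 -m jog '[{"rx":0,"ry":0,"rz":0,"x":0.16,"y":-0.044,"z":0,"jaw":-0.3},{"rx":0,"ry":0,"rz":0,"x":0.16,"y":-0.044,"z":0,"jaw":-0.3},{"rx":0,"ry":0,"rz":0,"x":0.13,"y":-0.035,"z":0,"jaw":-0.3},{"rx":0,"ry":0,"rz":0,"x":0.13,"y":-0.035,"z":0,"jaw":-0.3},{"rx":0,"ry":0,"rz":0,"x":0.13,"y":-0.035,"z":0,"jaw":-0.3},{"rx":0,"ry":0,"rz":0,"x":0.13,"y":-0.035,"z":0,"jaw":-0.3},{"rx":0,"ry":0,"rz":0,"x":0.13,"y":-0.035,"z":0,"jaw":-0.3},{"rx":0,"ry":0,"rz":0,"x":0,"y":0,"z":0,"jaw":-0.3}]'
cat >> h.py <<'E'
S=np.array([568.8,33.6]);_c,_s=np.cos(-.2665),np.sin(-.2665);R=np.array([[_c,-_s],[_s,_c]])
st=lambda W:((np.atleast_2d(W)[:,:2]*1000-S)@R).round(1)
def wplate():
    f=grab_frame('wrist').astype(int)
    cv2.imwrite('pics/last.png',f[:,:,::-1])
    m=((f.min(2)>110)&(f[:,:,0]-f[:,:,2]>14)).astype(np.uint8)
    b=None
    cs,_=cv2.findContours(m,cv2.RETR_EXTERNAL,cv2.CHAIN_APPROX_NONE)
    c=max(cs,key=cv2.contourArea)
    return c
E
python3 - <<'E'
from h import *
print(st(get_obs()['tcp_pos']))
f=grab_frame('wrist');cv2.imwrite('pics/w4.png',f[:,:,::-1])
E
```

```text
clock: 7.85
tcp_pos: [0.532, 0.0068, -0.013]
orientation: [-3.113, 0.42, -0.001]
contact_force: [-0.5, -0.7, 0.4]
grip_width: 0.0301
gripper_force: 0.0
[[-28.5 -35.6]]
```

View pics/w4.png

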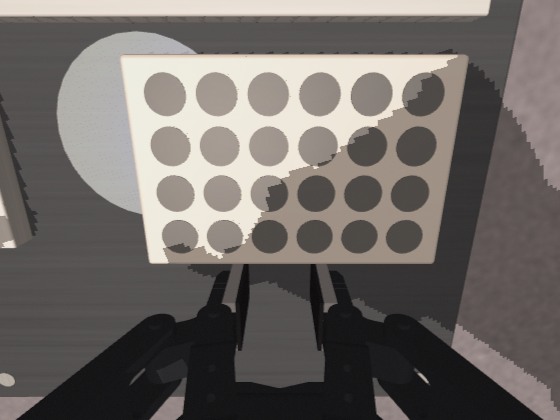

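The wrist view shows the plate squared to the fingers, corners at (121,55), (467,55), (434,263), (149,263). The fence face is at row ~15.

```bash
python3 - <<'E'
from h import *
print(st(ray('wrist',[[121,55],[467,55],[434,263],[149,263]],.032)),st(ray('wrist',[[200,15],[450,15]],.024)))
E
```

```text
[[  69.7   21.3]
 [  69.5 -103. ]
 [ -14.3 -103.8]
 [ -14.1   22.2]] [[ 83.9  -6.4]
 [ 83.7 -98.4]]
```

```bash
python3 -m jog '[{"rx":0,"ry":0,"rz":0,"x":0.1,"y":-0.027,"z":0,"jaw":-0.3},{"rx":0,"ry":0,"rz":0,"x":0.1,"y":-0.027,"z":0,"jaw":-0.3},{"rx":0,"ry":0,"rz":0,"x":0,"y":0,"z":0,"jaw":-0.3}]' | sed -n '2p;4p'; python3 -m jog '[{"rx":0,"ry":0,"rz":0,"x":0.03,"y":-0.008,"z":0,"jaw":-0.3},{"rx":0,"ry":0,"rz":0,"x":0,"y":0,"z":0,"jaw":-0.3}]' | sed -n '2p;4p'; python3 -m jog '[{"rx":0,"ry":0,"rz":0,"x":0.02,"y":-0.005,"z":0,"jaw":-0.3},{"rx":0,"ry":0,"rz":0,"x":0,"y":0,"z":0,"jaw":-0.3}]' | sed -n '2p;4p'
```

```text
tcp_pos: [0.5439, 0.0035, -0.013]
contact_force: [0.1, -0.1, 0.1]
tcp_pos: [0.545, 0.0032, -0.013]
contact_force: [-0.6, -0.2, 0.4]
tcp_pos: [0.5462, 0.0029, -0.013]
contact_force: [-0.5, 0.8, 0.3]
```

```bash
for k in 1; do :; done; python3 -m jog '[{"rx":0,"ry":0,"rz":0,"x":0.015,"y":-0.004,"z":0,"jaw":-0.3},{"rx":0,"ry":0,"rz":0,"x":0,"y":0,"z":0,"jaw":-0.3}]' | sed -n '2p;4p'; python3 -m jog '[{"rx":0,"ry":0,"rz":0,"x":0.015,"y":-0.004,"z":0,"jaw":-0.3},{"rx":0,"ry":0,"rz":0,"x":0,"y":0,"z":0,"jaw":-0.3}]' | sed -n '2p;4p'
python3 - <<'E'
from h import *
f=grab_frame('wrist');print(st(get_obs()['tcp_pos']))
# plate/fence profile along a few columns
for u in (180,280,400):print(u,f[0:110:3,u].min(1).tolist())
for v in (150,200,230):print(v,f[v,60:500:4].min(1).tolist())
E
```

```text
tcp_pos: [0.5463, 0.0029, -0.0132]
contact_force: [-3.0, 0.5, 1.0]
tcp_pos: [0.5462, 0.0028, -0.0134]
contact_force: [-5.6, 1.0, 2.6]
[[-13.7 -35.7]]
180 [82, 82, 79, 79, 79, 79, 79, 80, 88, 210, 211, 212, 210, 208, 209, 211, 213, 212, 213, 204, 183, 219, 222, 222, 222, 222, 222, 222, 220, 138, 141, 140, 140, 140, 141, 141, 141]
280 [82, 80, 80, 78, 76, 78, 79, 80, 91, 212, 213, 213, 212, 210, 210, 210, 211, 213, 216, 203, 183, 216, 219, 219, 219, 219, 219, 179, 139, 137, 137, 139, 138, 140, 139, 140, 138]
400 [80, 79, 78, 77, 75, 76, 80, 81, 92, 213, 213, 212, 210, 210, 209, 208, 209, 209, 211, 175, 182, 210, 214, 214, 215, 214, 214, 213, 213, 213, 212, 212, 213, 213, 213, 131, 131]
150 [78, 166, 169, 168, 169, 170, 170, 170, 172, 172, 173, 174, 174, 174, 174, 175, 175, 175, 188, 222, 222, 222, 222, 137, 138, 138, 140, 140, 141, 140, 141, 141, 142, 220, 220, 143, 144, 144, 144, 144, 143, 144, 144, 145, 143, 219, 218, 183, 142, 142, 142, 140, 141, 140, 140, 138, 137, 192, 217, 216, 134, 134, 132, 131, 131, 129, 130, 128, 123, 74, 131, 131, 69, 70, 70, 70, 70, 70, 69, 69, 69, 69, 132,
[... 414 characters left out ...]
0, 69, 70, 68, 69, 70, 68, 68, 131, 131, 66, 69, 67, 69, 69, 69, 69, 68, 69, 75, 130, 131, 68, 68, 68, 69, 68, 69, 69, 69, 69, 113, 132, 131, 131, 106, 52, 53, 52, 51, 50, 51, 51, 50, 51, 85, 82, 82, 85]
230 [79, 80, 80, 80, 79, 81, 81, 81, 80, 81, 81, 81, 80, 87, 170, 170, 170, 167, 170, 172, 172, 193, 220, 220, 220, 219, 174, 127, 128, 129, 129, 128, 128, 118, 218, 218, 218, 217, 129, 130, 130, 130, 130, 130, 129, 218, 218, 211, 131, 69, 69, 69, 68, 68, 69, 69, 128, 130, 130, 130, 86, 68, 68, 69, 69, 69, 68, 77, 130, 130, 130, 117, 67, 69, 68, 69, 68, 68, 68, 131, 130, 130, 130, 68, 69, 67, 68, 68, 68, 68, 129, 130, 130, 130, 130, 51, 51, 51, 51, 51, 52, 51, 50, 49, 77, 83, 84, 85, 83, 86]
```

The plate is flush with the far fence: it stopped dead and the force rose to 5.6 N. Next I'll push along +y.

```bash
python3 -m jog '[{"rx":0,"ry":0,"rz":0,"x":-0.2,"y":0.055,"z":0,"jaw":-0.3},{"rx":0,"ry":0,"rz":0,"x":0,"y":0,"z":1,"jaw":-0.3},{"rx":0,"ry":0,"rz":1,"x":0.1,"y":-0.32,"z":0,"jaw":-0.3},{"rx":0,"ry":0,"rz":1,"x":0.1,"y":-0.32,"z":0,"jaw":-0.3},{"rx":0,"ry":0,"rz":1,"x":0.1,"y":-0.32,"z":0,"jaw":-0.3},{"rx":0,"ry":0,"rz":1,"x":0.1,"y":-0.32,"z":0,"jaw":-0.3},{"rx":0,"ry":0,"rz":1,"x":0.1,"y":-0.32,"z":0,"jaw":-0.3},{"rx":0,"ry":0,"rz":1,"x":0.1,"y":-0.32,"z":0,"jaw":-0.3}]'
python3 -m jog '[{"rx":0,"ry":0,"rz":1,"x":0,"y":0,"z":0,"jaw":-0.3},{"rx":0,"ry":0,"rz":1,"x":0,"y":0,"z":0,"jaw":-0.3},{"rx":0,"ry":0,"rz":1,"x":0,"y":0,"z":0,"jaw":-0.3},{"rx":0,"ry":0,"rz":0,"x":0,"y":0,"z":0,"jaw":-0.3}]'
python3 - <<'E'
from h import *
o=get_obs();print(st(o['tcp_pos']),o['joints'])
E
```

```text
clock: 10.32
tcp_pos: [0.5723, -0.1102, 0.0471]
orientation: [2.902, 1.202, 0.002]
contact_force: [0.0, -0.1, 0.3]
grip_width: 0.03
gripper_force: 0.0
clock: 10.82
tcp_pos: [0.5719, -0.1096, 0.0469]
orientation: [2.5, 1.903, 0.001]
contact_force: [-0.4, 0.3, 0.1]
grip_width: 0.0302
gripper_force: 0.0
[[  40.7 -137.4]] [ 0.57756156  0.59972201 -0.65673702  1.86892489  0.48257137  0.8361446
 -0.59617273]
```

```bash
python3 -m jog '[{"rx":0,"ry":0,"rz":0,"x":0,"y":0,"z":-0.6,"jaw":-0.3},{"rx":0,"ry":0,"rz":0,"x":0,"y":0,"z":-0.4,"jaw":-0.3},{"rx":0,"ry":0,"rz":0,"x":0.044,"y":0.161,"z":0,"jaw":-0.3},{"rx":0,"ry":0,"rz":0,"x":0.033,"y":0.12,"z":0,"jaw":-0.3},{"rx":0,"ry":0,"rz":0,"x":0.033,"y":0.12,"z":0,"jaw":-0.3},{"rx":0,"ry":0,"rz":0,"x":0.033,"y":0.12,"z":0,"jaw":-0.3},{"rx":0,"ry":0,"rz":0,"x":0.033,"y":0.12,"z":0,"jaw":-0.3},{"rx":0,"ry":0,"rz":0,"x":0.033,"y":0.12,"z":0,"jaw":-0.3}]'
python3 -m jog '[{"rx":0,"ry":0,"rz":0,"x":0.033,"y":0.12,"z":0,"jaw":-0.3},{"rx":0,"ry":0,"rz":0,"x":0.033,"y":0.12,"z":0,"jaw":-0.3},{"rx":0,"ry":0,"rz":0,"x":0,"y":0,"z":0,"jaw":-0.3}]'
python3 - <<'E'
from h import *
o=get_obs();print(st(o['tcp_pos']))
f=grab_frame('wrist');cv2.imwrite('pics/w5.png',f[:,:,::-1])
E
```

```text
clock: 11.82
tcp_pos: [0.5846, -0.0633, -0.0129]
orientation: [2.498, 1.905, 0.0]
contact_force: [0.0, -0.1, 0.0]
grip_width: 0.0293
gripper_force: 0.1
clock: 12.2
tcp_pos: [0.5886, -0.0483, -0.013]
orientation: [-2.496, -1.907, -0.001]
contact_force: [0.0, -0.6, -0.5]
grip_width: 0.0299
gripper_force: 0.0
[[ 40.7 -73.8]]
```

View pics/w5.png

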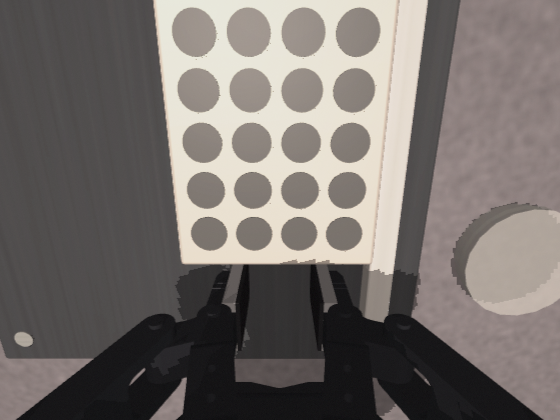

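The wrist view shows the plate riding along the far fence on the right, its near edge at row 263 against both fingers. I'll keep pushing the remaining ~18 mm.

```bash
python3 -m jog '[{"rx":0,"ry":0,"rz":0,"x":0.022,"y":0.08,"z":0,"jaw":-0.3},{"rx":0,"ry":0,"rz":0,"x":0.022,"y":0.08,"z":0,"jaw":-0.3},{"rx":0,"ry":0,"rz":0,"x":0.022,"y":0.08,"z":0,"jaw":-0.3},{"rx":0,"ry":0,"rz":0,"x":0,"y":0,"z":0,"jaw":-0.3}]' | sed -n '2p;4p'; python3 -m jog '[{"rx":0,"ry":0,"rz":0,"x":0.007,"y":0.024,"z":0,"jaw":-0.3},{"rx":0,"ry":0,"rz":0,"x":0,"y":0,"z":0,"jaw":-0.3}]' | sed -n '2p;4p'; python3 -m jog '[{"rx":0,"ry":0,"rz":0,"x":0.007,"y":0.024,"z":0,"jaw":-0.3},{"rx":0,"ry":0,"rz":0,"x":0,"y":0,"z":0,"jaw":-0.3}]' | sed -n '2p;4p'; python3 -c "
from h import *
print(st(get_obs()['tcp_pos']))"
```

```text
tcp_pos: [0.5926, -0.0342, -0.013]
contact_force: [-0.1, -0.1, -0.6]
tcp_pos: [0.5928, -0.0336, -0.0131]
contact_force: [-0.4, -0.2, -0.1]
tcp_pos: [0.5933, -0.0321, -0.013]
contact_force: [0.7, 0.1, 0.1]
[[ 40.9 -56.9]]
```

```bash
python3 -m jog '[{"rx":0,"ry":0,"rz":0,"x":0.005,"y":0.018,"z":0,"jaw":-0.3},{"rx":0,"ry":0,"rz":0,"x":0,"y":0,"z":0,"jaw":-0.3}]' | sed -n '2p;4p'; python3 -m jog '[{"rx":0,"ry":0,"rz":0,"x":0.005,"y":0.018,"z":0,"jaw":-0.3},{"rx":0,"ry":0,"rz":0,"x":0,"y":0,"z":0,"jaw":-0.3}]' | sed -n '2p;4p';python3 -m jog '[{"rx":0,"ry":0,"rz":0,"x":0.005,"y":0.018,"z":0,"jaw":-0.3},{"rx":0,"ry":0,"rz":0,"x":0,"y":0,"z":0,"jaw":-0.3}]' | sed -n '2p;4p'; python3 -c "
from h import *
print(st(get_obs()['tcp_pos']))"
```

```text
tcp_pos: [0.5936, -0.0309, -0.013]
contact_force: [-0.2, 0.6, 0.0]
tcp_pos: [0.5939, -0.0298, -0.013]
contact_force: [-0.5, 0.3, 0.5]
tcp_pos: [0.5942, -0.0287, -0.013]
contact_force: [0.4, 0.5, -0.9]
[[ 40.9 -53.4]]
```

```bash
python3 -m jog '[{"rx":0,"ry":0,"rz":0,"x":0.005,"y":0.018,"z":0,"jaw":-0.3},{"rx":0,"ry":0,"rz":0,"x":0,"y":0,"z":0,"jaw":-0.3}]' | sed -n '2p;4p'; python3 -m jog '[{"rx":0,"ry":0,"rz":0,"x":0.005,"y":0.018,"z":0,"jaw":-0.3},{"rx":0,"ry":0,"rz":0,"x":0,"y":0,"z":0,"jaw":-0.3}]' | sed -n '2p;4p'; python3 - <<'E'
from h import *
print(st(get_obs()['tcp_pos']))
f=grab_frame('wrist').astype(int)
# near edge of the plate between the fingers, right/left edges
for u in (200,280,350):print(u,f[240:290:2,u].min(1).tolist())
E
```

```text
tcp_pos: [0.5945, -0.0276, -0.013]
contact_force: [-0.4, -0.5, -0.7]
tcp_pos: [0.5945, -0.0276, -0.0131]
contact_force: [-0.4, -2.0, 1.2]
[[ 40.9 -52.3]]
200 [108, 109, 110, 107, 107, 134, 204, 203, 204, 203, 203, 203, 202, 154, 49, 49, 51, 51, 50, 51, 50, 51, 50, 49, 50]
280 [186, 206, 206, 206, 205, 205, 204, 203, 204, 203, 203, 203, 198, 103, 50, 50, 50, 51, 50, 50, 50, 50, 49, 49, 51]
350 [108, 107, 106, 106, 107, 115, 205, 205, 203, 203, 202, 202, 203, 124, 50, 50, 50, 48, 49, 49, 48, 50, 49, 51, 50]
```

```bash
python3 -m jog '[{"rx":0,"ry":0,"rz":0,"x":0.005,"y":0.018,"z":0,"jaw":-0.3},{"rx":0,"ry":0,"rz":0,"x":0,"y":0,"z":0,"jaw":-0.3}]' | sed -n '2p;4p'; python3 -m jog '[{"rx":0,"ry":0,"rz":0,"x":-0.053,"y":-0.193,"z":0,"jaw":-0.3},{"rx":0,"ry":0,"rz":0,"x":-0.1,"y":-0.2,"z":1,"jaw":-1},{"rx":0,"ry":0,"rz":0,"x":-0.5,"y":-0.7,"z":1,"jaw":-1},{"rx":0,"ry":0,"rz":0,"x":-0.5,"y":-0.8,"z":0.5,"jaw":-1},{"rx":0,"ry":0,"rz":0,"x":-0.5,"y":-0.8,"z":0,"jaw":-1},{"rx":0,"ry":0,"rz":0,"x":0,"y":-0.8,"z":0,"jaw":-1},{"rx":0,"ry":0,"rz":0,"x":0,"y":0,"z":0,"jaw":-1}]'
python3 - <<'E'
from h import *
f=grab_frame('top');cv2.imwrite('pics/t6.png',f[:,:,::-1])
F=f.astype(int)
m=np.zeros(F.shape[:2],bool);m[140:290,200:345]=True
wh=((F.min(2)>150)&(F[:,:,0]-F[:,:,2]>8)&m)
# cut off fences using predicted seated outline grown by 3 mm
poly=[(-30,-60),(86,-60),(86,86),(-30,86)]
P=proj('top',[list((S+R@np.array(q))/1e3)+[.032] for q in poly])
k=np.zeros(F.shape[:2],np.uint8);cv2.fillPoly(k,[P.round().astype(np.int32)],1)
wh=cv2.morphologyEx((wh&(k>0)).astype(np.uint8),cv2.MORPH_CLOSE,np.ones((3,3)))
b=rect(wh,'top',.032);d=desc(b);print((d[0]-S)@R,d[1],d[2]+.2665);print(st(b/1e3))
d=((F.max(2)<45)&m).astype(np.uint8);n,_,a,c=cv2.connectedComponentsWithStats(d)
for i in range(1,n):
    if a[i,4]>3:print(a[i],c[i],st(ray('top',c[i],.066)))
g=cv2.resize(f[140:290,200:350],(600,600),interpolation=cv2.INTER_CUBIC);cv2.imwrite('pics/c6.png',g[:,:,::-1])
E
```

```text
tcp_pos: [0.5945, -0.0276, -0.0132]
contact_force: [-1.9, -5.7, 3.1]
clock: 15.68
tcp_pos: [0.502, -0.2301, 0.1235]
orientation: [2.504, 1.895, -0.0]
contact_force: [-0.4, 1.6, 0.2]
grip_width: 0.0002
gripper_force: 0.0
[42.54958242 13.9071894 ] [np.float32(88.06738), np.float32(145.86551)] 0.00019586086
[[ -1.5 -59. ]
 [ 86.6 -59. ]
 [ 86.6  86.8]
 [ -1.5  86.8]]
```

View pics/c6.png

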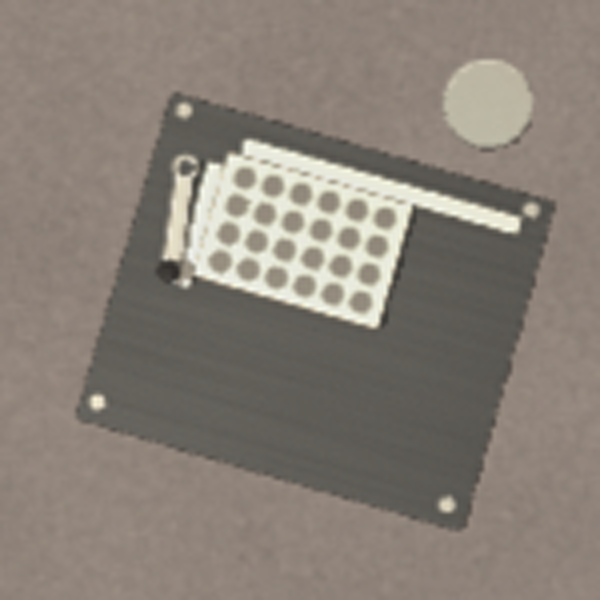

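The plate sits flush in the corner, corners at about (228,155), (411,206), (380,327), (197,275). The knob is at (168,271) and the pivot at (185,165).

```bash
python3 - <<'E'
from h import *
q=np.array([[228,155],[411,206],[380,327],[197,275]])/4+[200,140]
W=ray('top',q,.032);print('plate',st(W),st(W).mean(0))
f=cv2.imread('pics/t6.png').astype(int)
sub=f[195:220,230:262];d=(sub.max(2)<60);ys,xs=np.nonzero(d);print(len(xs),xs.mean()+230,ys.mean()+195,sub.max(2).min())
for z in (.054,.066):print(st(ray('top',[[xs.mean()+230,ys.mean()+195],[242,207.7]],z)))
k=st(ray('top',[[242,207.7]],.066))[0]-[65,108];print('r',np.hypot(*k),'ang',np.arctan2(-k[1],-k[0]))
E
```

```text
plate [[ 80.8  83.2]
 [ 82.  -42.8]
 [ -0.8 -45.3]
 [ -1.5  80.4]] [40.125 18.875]
7 242.42857142857142 207.0 51
[[-3.1 96.7]
 [-5.2 97.3]]
[[-3.7 95.5]
 [-5.7 96. ]]
r 71.71115673310534 ang 0.16812895286422097
```

```bash
python3 -m jog '[{"rx":0,"ry":0,"rz":-1,"x":0.184,"y":0.746,"z":0,"jaw":-0.1},{"rx":0,"ry":0,"rz":-1,"x":0.184,"y":0.746,"z":0,"jaw":-0.1},{"rx":0,"ry":0,"rz":-1,"x":0.184,"y":0.746,"z":0,"jaw":-0.1},{"rx":0,"ry":0,"rz":-1,"x":0.184,"y":0.746,"z":0,"jaw":-0.1},{"rx":0,"ry":0,"rz":-1,"x":0.184,"y":0.746,"z":0,"jaw":-0.1},{"rx":0,"ry":0,"rz":-1,"x":0.184,"y":0.746,"z":0,"jaw":-0.1},{"rx":0,"ry":0,"rz":-1,"x":0.184,"y":0.746,"z":0,"jaw":-0.1},{"rx":0,"ry":0,"rz":-1,"x":0.184,"y":0.746,"z":0,"jaw":-0.1}]';python3 -m jog '[{"rx":0,"ry":0,"rz":0,"x":0,"y":0,"z":0,"jaw":-0.1},{"rx":0,"ry":0,"rz":0,"x":0,"y":0,"z":0,"jaw":-0.1}]'
python3 - <<'E'
from h import *
o=get_obs();print(st(o['tcp_pos']));a=o['orientation'];print('jaw stage ang',2*np.arctan2(a[1],a[0])+np.pi/2+.2665)
f=grab_frame('wrist').astype(int)
print(proj('wrist',[list((S+R@np.array([-4,96.5]))/1e3)+[.066],list((S+R@np.array([-4,96.5]))/1e3)+[.041]]))
m=((f.max(2)<45)).astype(np.uint8);n,_,s,c=cv2.connectedComponentsWithStats(m)
for i in range(1,n):
    if s[i,4]>60:print(s[i],c[i].round(1),st(ray('wrist',c[i],.066)))
E
```

```text
clock: 16.73
tcp_pos: [0.5906, 0.1368, 0.1235]
orientation: [-3.137, 0.15, 0.0]
contact_force: [0.2, -0.2, -1.1]
grip_width: 0.0385
gripper_force: 0.0
clock: 16.98
tcp_pos: [0.5904, 0.1339, 0.1233]
orientation: [-3.138, 0.14, 0.001]
contact_force: [-0.1, 0.1, -0.3]
grip_width: 0.0383
gripper_force: 0.0
[[ -5.6 102.5]]
jaw stage ang 8.031007981738608
[[285.74519886 214.65065241]
 [285.15948318 204.17535792]]
[275 197  17  24 323] [283.  208.2] [[ 0.7 99.4]]
[   14   261   532   159 35681] [280.1 370.3] [[-150.9   74.8]]
```

```bash
python3 -m jog '[{"rx":0,"ry":0,"rz":0,"x":0.023,"y":-0.078,"z":-0.5,"jaw":-0.1},{"rx":0,"ry":0,"rz":0,"x":0,"y":0,"z":-0.5,"jaw":-0.1},{"rx":0,"ry":0,"rz":0,"x":0,"y":0,"z":-0.3,"jaw":-0.1},{"rx":0,"ry":0,"rz":0,"x":0,"y":0,"z":0,"jaw":-0.1}]'
python3 - <<'E'
from h import *
o=get_obs();print(st(o['tcp_pos']))
f=grab_frame('wrist').astype(int);cv2.imwrite('pics/w7.png',f[:,:,::-1])
print(proj('wrist',[list((S+R@np.array([-3,98.4]))/1e3)+[.066],list((S+R@np.array([-3,98.4]))/1e3)+[.041]]))
m=((f.max(2)<45)).astype(np.uint8);n,_,s,c=cv2.connectedComponentsWithStats(m)
for i in range(1,n):
    if s[i,4]>60:print(s[i],c[i].round(1))
for v in (215,240,255,270,280,300,320):print(v,[(int(x)) for x in np.flatnonzero(np.diff(m[v].astype(int)))])
E
```

```text
clock: 17.52
tcp_pos: [0.5916, 0.1271, 0.0445]
orientation: [3.137, -0.147, -0.004]
contact_force: [0.1, 0.3, 0.2]
grip_width: 0.0389
gripper_force: 0.0
[[-2.7 96.2]]
[[276.56029229 267.11185285]
 [276.87038113 246.5233059 ]]
[260 239  25  41 866] [272.4 259.3]
[   14   261   531   159 35762] [280.2 370.2]
215 []
240 [267, 279]
255 [260, 284]
270 [232, 238, 260, 284, 319, 325]
280 [205, 216, 229, 239, 318, 328, 341, 353]
300 [197, 210, 224, 239, 318, 333, 348, 361]
320 [132, 159, 179, 235, 322, 378, 397, 426][ WARN:0@0.177] global loadsave.cpp:1063 imwrite_ Unsupported depth image for selected encoder is fallbacked to CV_8U.
```

```bash
python3 -m jog '[{"rx":0,"ry":0,"rz":0,"x":0,"y":0.04,"z":-0.25,"jaw":-0.1},{"rx":0,"ry":0,"rz":0,"x":0,"y":0,"z":-0.22,"jaw":-0.1},{"rx":0,"ry":0,"rz":0,"x":0,"y":0,"z":0,"jaw":-0.1}]'
python3 - <<'E'
from h import *
p=get_obs()['tcp_pos'];print(st(p))
# tcp waypoints along the knob's arc, trailing pad leads: tcp = knob + 12 mm ahead
prev=(S+R@st(p)[0])
for th in np.linspace(.3,1.57,9):
    k=np.array([65-70*np.cos(th),108-70*np.sin(th)])+12*np.array([np.sin(th),-np.cos(th)])
    w=S+R@k;print(round(th,2),k.round(1),((w-prev)/60).round(3));prev=w
E
```

```text
clock: 17.95
tcp_pos: [0.5916, 0.1303, 0.0161]
orientation: [3.137, -0.145, -0.004]
contact_force: [0.3, -0.3, 0.1]
grip_width: 0.0382
gripper_force: 0.0
[[-3.5 99.3]]
0.3 [ 1.7 75.8] [-0.02 -0.4 ]
0.46 [ 7.6 66.2] [ 0.052 -0.18 ]
0.62 [14.9 57.7] [ 0.08 -0.17]
0.78 [23.5 50.4] [ 0.106 -0.155]
0.94 [33.1 44.6] [ 0.129 -0.136]
1.09 [43.5 40.3] [ 0.149 -0.114]
1.25 [54.5 37.8] [ 0.165 -0.089]
1.41 [65.7 37. ] [ 0.177 -0.062]
1.57 [76.9 38. ] [ 0.185 -0.033]
```

```bash
python3 -m jog '[{"rx":0,"ry":0,"rz":0.18,"x":-0.01,"y":-0.1,"z":0,"jaw":-0.1},{"rx":0,"ry":0,"rz":0.18,"x":-0.01,"y":-0.1,"z":0,"jaw":-0.1},{"rx":0,"ry":0,"rz":0.18,"x":0,"y":-0.1,"z":0,"jaw":-0.1},{"rx":0,"ry":0,"rz":0.18,"x":0,"y":-0.1,"z":0,"jaw":-0.1},{"rx":0,"ry":0,"rz":0.45,"x":0.026,"y":-0.09,"z":0,"jaw":-0.1},{"rx":0,"ry":0,"rz":0.45,"x":0.026,"y":-0.09,"z":0,"jaw":-0.1},{"rx":0,"ry":0,"rz":0.45,"x":0.04,"y":-0.085,"z":0,"jaw":-0.1},{"rx":0,"ry":0,"rz":0.45,"x":0.04,"y":-0.085,"z":0,"jaw":-0.1}]'
python3 - <<'E'
from h import *
o=get_obs();print(st(o['tcp_pos']))
f=grab_frame('wrist').astype(np.uint8).astype(int)
m=((f.max(2)<45)).astype(np.uint8);n,_,s,c=cv2.connectedComponentsWithStats(m)
for i in range(1,n):
    if s[i,4]>60:print(s[i],c[i].round(1))
for v in (255,270,285,300,315,330):print(v,[(int(x)) for x in np.flatnonzero(np.diff(m[v].astype(int)))])
E
```

```text
clock: 18.95
tcp_pos: [0.5997, 0.0851, 0.0176]
orientation: [-3.093, -0.547, -0.001]
contact_force: [0.3, 0.7, -0.7]
grip_width: 0.0387
gripper_force: 0.3
[[16.3 57.9]]
[   14   258   531   162 37086] [279.7 367.6]
255 []
270 [232, 238, 242, 268, 319, 325]
285 [203, 215, 228, 267, 318, 329, 343, 355]
300 [196, 210, 224, 265, 319, 333, 348, 360]
315 [184, 194, 195, 236, 321, 373]
330 [119, 136, 143, 233, 324, 439]
```

```bash
python3 -m jog '[{"rx":0,"ry":0,"rz":0.45,"x":0.053,"y":-0.078,"z":0,"jaw":-0.1},{"rx":0,"ry":0,"rz":0.45,"x":0.053,"y":-0.078,"z":0,"jaw":-0.1},{"rx":0,"ry":0,"rz":0.45,"x":0.065,"y":-0.068,"z":0,"jaw":-0.1},{"rx":0,"ry":0,"rz":0.45,"x":0.065,"y":-0.068,"z":0,"jaw":-0.1},{"rx":0,"ry":0,"rz":0.45,"x":0.075,"y":-0.057,"z":0,"jaw":-0.1},{"rx":0,"ry":0,"rz":0.45,"x":0.075,"y":-0.057,"z":0,"jaw":-0.1},{"rx":0,"ry":0,"rz":0.45,"x":0.082,"y":-0.045,"z":0,"jaw":-0.1},{"rx":0,"ry":0,"rz":0.45,"x":0.082,"y":-0.045,"z":0,"jaw":-0.1}]'
python3 - <<'E'
from h import *
o=get_obs();print(st(o['tcp_pos']))
f=grab_frame('wrist').astype(int)
m=((f.max(2)<45)).astype(np.uint8)
for v in (255,270,285,300,315,330):print(v,[(int(x)) for x in np.flatnonzero(np.diff(m[v].astype(int)))])
E
```

```text
clock: 20.0
tcp_pos: [0.6324, 0.0556, 0.0175]
orientation: [-2.774, -1.474, -0.0]
contact_force: [0.2, 0.5, 0.3]
grip_width: 0.0384
gripper_force: 0.3
[[55.6 38. ]]
255 [252, 258]
270 [232, 239, 241, 268, 319, 325]
285 [203, 215, 228, 266, 318, 329, 343, 354]
300 [197, 210, 224, 262, 318, 333, 348, 360]
315 [184, 236, 321, 374]
330 [119, 136, 142, 233, 324, 439]
```

```bash
python3 -m jog '[{"rx":0,"ry":0,"rz":0.47,"x":0.073,"y":-0.032,"z":0,"jaw":-0.1},{"rx":0,"ry":0,"rz":0.47,"x":0.073,"y":-0.025,"z":0,"jaw":-0.1},{"rx":0,"ry":0,"rz":0.47,"x":0.073,"y":-0.016,"z":0,"jaw":-0.1},{"rx":0,"ry":0,"rz":0.47,"x":0.073,"y":-0.014,"z":0,"jaw":-0.1},{"rx":0,"ry":0,"rz":0,"x":0,"y":0,"z":0,"jaw":-0.1}]'
cat > k.py <<'E'
from h import *
o=get_obs();print(st(o['tcp_pos']),'jaw th',2*np.arctan2(o['orientation'][1],o['orientation'][0])+.2665)
f=grab_frame('wrist').astype(int)
m=((f.max(2)<45)).astype(np.uint8)
for v in (250,255,260,265,270,275,280,290):print(v,[(int(x)) for x in np.flatnonzero(np.diff(m[v].astype(int)))])
# knob top, expected pixel if at the goal
print(proj('wrist',[list((S+R@np.array([65,38]))/1e3)+[.066]]))
E
python3 k.py
```

```text
clock: 20.68
tcp_pos: [0.6498, 0.0501, 0.0172]
orientation: [-2.5, -1.902, 0.0]
contact_force: [0.5, -0.6, -0.3]
grip_width: 0.0385
gripper_force: 0.0
[[73.8 37.3]] jaw th -4.7159574028674
250 []
255 [247, 264]
260 [243, 268]
265 [233, 238, 242, 269, 319, 324]
270 [232, 239, 240, 268, 318, 326]
275 [208, 218, 231, 268, 318, 327, 339, 349]
280 [205, 216, 229, 267, 318, 328, 341, 353]
290 [201, 213, 226, 267, 318, 331, 344, 356]
[[257.28818976 293.96026105]]
```

```bash
python3 -m jog '[{"rx":0,"ry":0,"rz":0,"x":0.024,"y":-0.005,"z":0,"jaw":-0.1},{"rx":0,"ry":0,"rz":0,"x":0,"y":0,"z":0,"jaw":-0.1}]' | sed -n '2p;4p'
python3 -m jog '[{"rx":0,"ry":0,"rz":0,"x":-0.18,"y":0.05,"z":0,"jaw":-0.1},{"rx":0,"ry":0,"rz":0,"x":0,"y":0,"z":0,"jaw":-0.1},{"rx":0,"ry":0,"rz":0,"x":0,"y":0,"z":0.5,"jaw":-0.1},{"rx":0,"ry":0,"rz":0,"x":0,"y":0,"z":1,"jaw":-0.1},{"rx":0,"ry":0,"rz":0,"x":-0.6,"y":-0.6,"z":0.5,"jaw":-0.1},{"rx":0,"ry":0,"rz":0,"x":-0.9,"y":-0.9,"z":0,"jaw":-0.1},{"rx":0,"ry":0,"rz":0,"x":-0.5,"y":-0.9,"z":0,"jaw":-0.1},{"rx":0,"ry":0,"rz":0,"x":0,"y":-0.9,"z":0,"jaw":-0.1}]'
python3 -m jog '[{"rx":0,"ry":0,"rz":0,"x":0,"y":-0.6,"z":0,"jaw":-0.1},{"rx":0,"ry":0,"rz":0,"x":0,"y":0,"z":0,"jaw":-0.1}]' | sed -n '2p;4p'
python3 - <<'E'
from h import *
f=grab_frame('top').astype(np.uint8);cv2.imwrite('pics/t8.png',f[:,:,::-1])
F=f.astype(int);sub=F[170:225,235:310]
P=proj('top',[list((S+R@np.array([65,108]))/1e3)+[.041],list((S+R@np.array([65,38]))/1e3)+[.066]]);print(P)
u,v=P[1].round().astype(int);w=F[v-9:v+10,u-9:u+10].max(2);ys,xs=np.nonzero(w<75);print(len(xs))
d=(w<75).astype(np.uint8);n,_,s,c=cv2.connectedComponentsWithStats(d)
for i in range(1,n):
    q=c[i]+[u-9,v-9];K=st(ray('top',q,.06));dd=K[0]-[65,108];print(s[i,4],q,K,np.hypot(*dd),np.arctan2(-dd[1],-dd[0]))
print(w)
E
```

```text
tcp_pos: [0.6512, 0.0502, 0.0174]
contact_force: [-0.2, 0.8, -0.5]
clock: 21.98
tcp_pos: [0.5279, -0.1364, 0.1377]
orientation: [2.496, 1.906, -0.003]
contact_force: [1.2, -0.3, -0.3]
grip_width: 0.0385
gripper_force: 0.0
tcp_pos: [0.5296, -0.1749, 0.1372]
contact_force: [-0.1, 0.5, -0.5]
[[246.09932871 181.40598802]
 [271.3992951  187.66778278]]
21
21 [271.76190476 188.19047619] [[64.6 37. ]] 71.00112675162275 1.5651625835819947
[[179 215 230 228 227 230 233 232 233 233 234 234 234 233 229 194 163 126
  117]
 [229 230 225 184 169 200 226 228 230 232 232 233 233 233 234 233 233 233
  228]
 [219 231 233 230 230 223 185 176 216 230 228 229 229 233 233 233 233 234
  235]
 [161 203 232 233 233 232 230 229 230 225 194 198 202 226 227 230 232 232
  232]
 [148 170 229 234 229 214 213 219 231 233 231 230 223 183 168 201 229 228
  229]
 [170 150 185 224 188 152 151 163 202 233 233 235 233 230 229 230 224 193
  211]
 [207 203 205 186 147 142 151 144 153 182 197 229 217 215 220 231 232 230
  230]
 [222 220 217 209 204 208 196 121  65  70  87 130 148 150 164 203 233 233
  233]
 [223 223 222 221 
[... 173 characters left out ...]
  99  56  57  54  49  53  75  97 165 216 205
  153]
 [185 230 226 191 162 150 182 123  56  55  51  47  79 101 129 205 228 191
  148]
 [217 229 190 153 147 156 188 179 120  93  91 118 159 197 208 233 229 193
  151]
 [217 207 156 146 148 150 176 233 236 230 211 211 217 233 234 233 233 225
  179]
 [227 191 151 148 148 149 167 222 229 192 159 156 164 203 232 233 233 232
  229]
 [229 194 153 148 148 149 171 217 206 155 146 146 148 174 231 234 229 215
  213]
 [233 226 179 157 154 164 205 227 191 150 147 147 147 166 221 227 189 155
  152]
 [233 232 228 213 200 206 231 229 195 152 147 147 148 170 217 206 155 145
  147]
 [225 198 199 217 230 233 234 233 226 180 158 154 166 205 227 190 150 147
  147]]
```

```bash
python3 - <<'E'
from h import *
a=cv2.imread('pics/t6.png',0);b=cv2.imread('pics/t8.png',0)
d=cv2.absdiff(a,b)>40;ys,xs=np.nonzero(d[90:290,160:345]);print(len(xs))
n,_,s,c=cv2.connectedComponentsWithStats(d[90:290,160:345].astype(np.uint8))
print([(s[i].tolist()) for i in range(1,n) if s[i,4]>2],'(offset 160,90)')
print(r.hand_in())
E
```

```text
230
[[80, 91, 13, 30, 158], [99, 94, 4, 3, 11], [106, 95, 11, 7, 52], [99, 98, 6, 2, 6]] (offset 160,90)
the job is handed in; nothing more can be done
None
```

The job is handed in: the middle-sized plate sits flush against both fences, and the clip's arm lies across it at about 1.56 rad. Before handing in, the only change I saw in the top view since the plate was seated was the clip itself; the vial lay outside the area compared.

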